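# Sieve the kiln spacers over the catch box

### The job

Lift the sieve of fired-clay kiln spacers by its wooden bar, without losing any, and set it gently on the two runners of the plywood catch box. Keeping it on the runners, shake it side to side along them until every small spacer has dropped into the box and only the large ones are left, then slide it slowly up against the buffer screw of the steel stop, press it lightly there for a moment, and let go. Do not ram the sieve into the box or its stop, and leave the mug, bowl and jar alone.

Things in the scene. Friction and masses are not known exactly. Their poses are not given: they have to be found in the camera images.
- sieve: Loose aluminium sieve box, 0.3 to 0.65 kg, standing on a 6 mm cork mat. Origin: centre of its underside; z up, x along the grip bar, y the shaking direction. 172 mm (x) by 162 mm (y), walls 40 mm high and 5 mm thick, open top. Floor 5 mm thick, square 26 mm holes between three 16 mm wide bars along x and four 8 mm wide bars along y.
- sieve_grip (a point): Centre of the sieve's wooden grip bar, 100 mm straight above the sieve's origin. The bar is 16 mm wide (y), 16 mm high and 173 mm long (x), with a post at each end; grasp it from above, fingers closing along the sieve's y.
- sieve_flange (a point): Middle of the edge of the flange on the sieve's +x side, 104 mm from the sieve's origin, at underside height; there is the same flange on the -x side. Each is 5 mm thick, sticks out 18 mm, and its underside, level with the floor's, is what rests on a runner.
- tub: Fixed plywood catch box, 230 mm (x) by 300 mm (y). Origin: centre of its underside on the table; z up, y along the runners, +y towards the stop. Open between the runners down to its floor, 6 mm above the table. The plain end wall (inner face at y = -138 mm) stands 20 mm above the runners.
- runners (a point): Middle between the two runners at the height of their tops when empty: 60 mm above the box's origin. Runner tops reach from 84 to 109 mm either side (x), 274 mm long (y), on rubber mounts: after 4 N they sink 1 mm per 4 N, at most 8 mm. Guide strips outside (inner faces x = +-109 mm) stand 14 mm higher: 5 mm of play each way for the sieve, either way round.
- stop: Fixed steel stop block across the runners at the box's +y end, 230 mm (x) by 18 mm (y) by 40 mm high. Origin: centre of its underside, at y = 147 mm, z = 60 mm of the box; same axes as the box. Stop and screw do not give. Ramming is more than 20 N on the stop, or 40 N in all on the box (the sieve's 5 to 9 N weight included); a light press is 3 to 10 N.
- stop_face (a point): Middle of the stop's face towards the sieve (-y), 20 mm above the runners, where the buffer screw with its 26 mm wide head comes out. The head stands 6 to 46 mm out of the face, set anew each time and not measured: feel for it. The sieve's wall meets it when the sieve's origin lies at y = 11 to 51 mm of the box.
- small0: Small fired-clay spacer: plain disc of 20 mm diameter, 12 mm high, 11 g; goes through the sieve's holes. Starts lying in the sieve on one of the 16 mm bars, in no fixed order; it has to slide some 10 mm across the bar (along the sieve's y) to drop, which takes brisk strokes. Origin: centre of its underside.
- small1: Small fired-clay spacer: plain disc of 20 mm diameter, 12 mm high, 11 g; goes through the sieve's holes. Starts lying in the sieve on one of the 16 mm bars, in no fixed order; it has to slide some 10 mm across the bar (along the sieve's y) to drop, which takes brisk strokes. Origin: centre of its underside.
- small2: Small fired-clay spacer: plain disc of 20 mm diameter, 12 mm high, 11 g; goes through the sieve's holes. Starts lying in the sieve on one of the 16 mm bars, in no fixed order; it has to slide some 10 mm across the bar (along the sieve's y) to drop, which takes brisk strokes. Origin: centre of its underside.
- small3: Small fired-clay spacer: plain disc of 20 mm diameter, 12 mm high, 11 g; goes through the sieve's holes. Starts lying in the sieve on one of the 16 mm bars, in no fixed order; it has to slide some 10 mm across the bar (along the sieve's y) to drop, which takes brisk strokes. Origin: centre of its underside.
- small4: Small fired-clay spacer: plain disc of 20 mm diameter, 12 mm high, 11 g; goes through the sieve's holes. Starts lying in the sieve on one of the 16 mm bars, in no fixed order; it has to slide some 10 mm across the bar (along the sieve's y) to drop, which takes brisk strokes. Origin: centre of its underside.
- large0: Large fired-clay spacer: plain disc of 40 mm diameter, 13 mm high, 40 g, same clay as the small ones; too wide for the holes, stays in the sieve. Origin: centre of its underside.
- large1: Large fired-clay spacer: plain disc of 40 mm diameter, 13 mm high, 40 g, same clay as the small ones; too wide for the holes, stays in the sieve. Origin: centre of its underside.
- large2: Large fired-clay spacer: plain disc of 40 mm diameter, 13 mm high, 40 g, same clay as the small ones; too wide for the holes, stays in the sieve. Origin: centre of its underside.
- mug: White mug, 82 mm wide, 95 mm high, beyond the work; leave alone. Origin: centre of its underside.
- bowl: White bowl, 130 mm wide, 60 mm high, beyond the work; leave alone. Origin: centre of its underside.
- jar: Glass jar, 72 mm wide, 110 mm high, beyond the work; leave alone. Origin: centre of its underside.
There are look-alikes about, which are no part of the job. Leave any green, pink or purple look-alike of the large2 alone.

How it is judged:
By the outcome, as a careful person would: the job done as asked, in the order asked, and still so for the second after the job is handed in, with the robot touching nothing.
It also fails if it takes over 70 s, if anything falls off the work surface, if the arm or the gripper's body presses on something with over 40 N, if the wrist force passes 120 N, or if a joint passes its speed limit or range.

### The arm

A 6-joint arm with a two-finger parallel gripper is mounted at the origin on the work surface. World frame = base frame: x ahead of the robot, y to its left, z up, the work surface at z = 0. Lengths are in m, angles in rad, forces in N, time in s.
With the tool pointing down it reaches from about 0.35 to 0.85 m from the base axis. Payload 8.1 kg.
Tool frame: the origin (TCP) lies on the centre line of the jaws, within the pads' length; the fingertips stand robot.tip_extent ahead of it and the grasp point (between the pads) lies 3 mm ahead of it (robot.tip_extent is the distance from the TCP to the fingertips, in m); y points along the fingers, z is the direction in which the jaws open and shut, and the axes are right-handed (so a half turn about y gives the same grasp; the last joint's range is limited). The gripper opens to 85 mm and grips with 20 to 120 N. Pads are 22 mm wide; open, the fingers measure 114 mm over their backs; the gripper's body (76 mm by 85 mm) begins 54 mm behind the grasp point. The pads swing forward as they close: fully open they stand 13 mm farther back than shut.
Start: joints at [1.065, 0.13, 1.488, -0, 1.523, -0.085], TCP at [0.245, 0.548, 0.253] pointing down, gripper open.
Joint ranges: [-2.96, 2.96], [-0.89, 2.26], [0.02, 2.5], [-1.34, 4.48], [0, 2.73], [-2.66, 2.66]. Speed limits (rad/s): [2.39, 2.39, 2.79, 3.14, 3.14, 3.14].

### API

Orientations are given as a rotation vector (axis times angle).
In Python, from cell import robot gives the robot as it stands.
- The arm moves only by the tool jog_arm, never from a script. Its argument "deltas" is a list of rows, each an object with "dr": the turn, a rotation vector about the tool's x, y, z in rad, a list of three; "linear": the shift along the tool's x, y, z in units of 30 mm (1.0 is 30 mm), a list of three; "claw": the finger opening in mm, from 0 to 85.4. A call has 1 to 12 rows; each row is the pose to reach, as a shift and turn from the pose commanded when the call began, along the tool's axes at that moment; what a row does not reach only later rows make up. A row lasts 1/8 s, in which the tool goes at most 62.5 mm and 10.7 degrees, less where a joint would pass 70% of its speed; a pose out of reach is approached as far as the arm can. A call with a gripper value outside its range is refused whole. The fingers move at their own pace and stop on an object; "squeeze" is the grip in N (left out, the last holds). Time passes only in rows, so rows that repeat a pose let the fingers close. It gives the time, the measured TCP pose, the force and the opening at its end, in the units of the state.
- robot.observe(): the state, without advancing time (a new reading comes with each control period).
- robot.camera(name): name is "scene" or "top" or "wrist"; returns the picture (420x560x3 uint8, blue, green, red); there is no depth.
- robot.get_calibration(name): a dict with "mtx" (3x3 intrinsics, pixels), "extrinsics" (4x4, takes a point from world to camera coordinates); the wrist camera has in their place "tool_from_camera" (4x4, takes a point from camera to tool coordinates, whose origin is the TCP and whose axes are the tool frame's). Camera axes: x right, y down, z forward; pixel columns grow to the right and rows downward; lengths in m; the calibration is good to about 2 mm. A picture is of the moment at which its call begins: read the wrist's pose just before it. get_calibration takes no time and is no camera call.
- robot.hand_in(): hands the job in, once; it reports no verdict.
The state is a dict: "clock": time; "qpos": joint angles; "qd": joint speeds; "effort": joint torques, N m; "tool_pos": TCP position; "eef_rot": TCP orientation; "force": force on the tool from outside, world axes, zero at the start; "moment": the same for the moment, N m; "finger_gap": finger opening in m.
Only numpy, scipy, OpenCV 4.12 (cv2) and the standard library are available. Lean on these libraries where they do the work, as an engineer would, in place of code of your own. Each camera call takes 0.05 s, during which the arm holds its last target.

## Working session

There is one attempt and no reset: what is moved stays moved. The work goes in short steps, Python scripts to look and compute and a tool call to move; the robot and the scene stay as the last step left them, time stands still between calls to the robot, and variables do not carry over. Pictures are saved under pics/ and viewed, and the job is handed in when it is done.

Besides the shell and the picture viewer there is one more tool, called after ">>>" by a JSON object that holds its "fn" and its "kwargs", one argument or row to a line. jog_arm: Moves the arm, as the interface text tells. Its arguments: {"type":"object","properties":{"deltas":{"type":"array"},"squeeze":{"type":"number"}},"required":["deltas"]}

```bash
ls; mkdir -p pics
python3 - <<'E'
from cell import robot
import cv2
print(robot.observe()); print(robot.tip_extent)
for n in ("scene","top","wrist"):
    cv2.imwrite(f"pics/{n}0.png",robot.camera(n)); print(n,robot.get_calibration(n))
E
```

```text
pics
{'clock': 0.0, 'qpos': array([ 1.06456518e+00,  1.31179378e-01,  1.48926074e+00, -2.23353312e-05,
        1.52300926e+00, -8.53778148e-02]), 'qd': array([ 0.00108946,  0.00037683, -0.0014301 ,  0.00157868, -0.00039488,
       -0.00085656]), 'effort': array([ 9.76983720e-04, -5.69421351e+01, -5.00540113e+01, -1.09736295e-04,
        1.53697422e-02,  1.56261990e-05]), 'tool_pos': array([0.244852  , 0.54721185, 0.2522437 ]), 'eef_rot': array([-1.54726227,  0.3305866 , -0.32976476]), 'force': array([-0.41995805, -0.48634428, -0.01035151]), 'moment': array([-0.01988961,  0.02007531, -0.02861504]), 'finger_gap': 0.08533390918667666}
0.022
scene {'mtx': array([[382.15007903,   0.        , 279.69175477],
       [  0.        , 382.15007903, 203.89735053],
       [  0.        ,   0.        ,   1.        ]]), 'extrinsics': array([[ 0.75949097,  0.6502053 ,  0.02016246, -0.46920419],
       [ 0.52225445, -0.59096906, -0.61482181, -0.21448205],
       [-0.38784501,  0.47748155, -0.78840828,  1.155775  ],
       [ 0.        ,  0.        ,  0.        ,  1.        ]])}
top {'mtx': array([[542.7
[... 232 characters left out ...]
4624, -0.02431907, -0.190189  ,  0.57913076],
       [ 0.19039112, -0.0062638 , -0.98168833,  1.05569107],
       [ 0.        ,  0.        ,  0.        ,  1.        ]])}
wrist {'mtx': array([[291.43330061,   0.        , 277.70443416],
       [  0.        , 291.43330061, 210.41116863],
       [  0.        ,   0.        ,   1.        ]]), 'tool_from_camera': array([[ 1.85396357e-04,  9.62076202e-01,  2.72780766e-01,
        -6.97576261e-02],
       [-1.08820707e-03, -2.72780415e-01,  9.62075704e-01,
        -1.20290106e-01],
       [ 9.99999391e-01, -4.75207288e-04,  9.96365627e-04,
         7.03941127e-04],
       [ 0.00000000e+00,  0.00000000e+00,  0.00000000e+00,
         1.00000000e+00]])}
```

View pics/scene0.png

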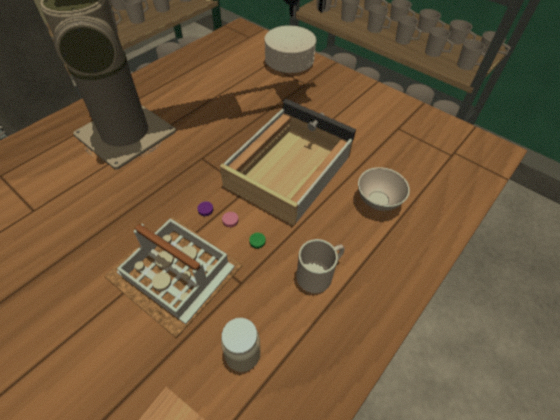

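View pics/top0.png

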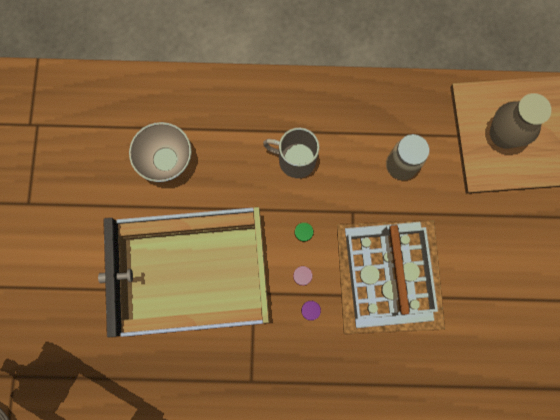

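View pics/wrist0.png

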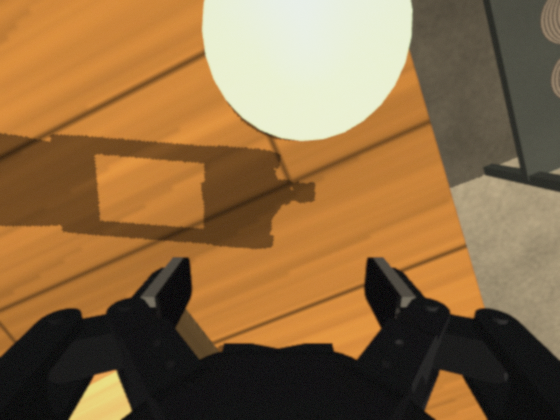

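The top view shows the sieve at about (390,275) with its bar at (399,270). The box is at (187,272), with the stop and its screw on the left at (113,277). The look-alike discs lie at (304,232), (303,275) and (311,310). I'll enlarge both.

Run:
```python
import cv2
a=cv2.imread("pics/top0.png")
cv2.imwrite("pics/sv.png",cv2.resize(a[210:340,330:450],None,fx=4.6,fy=4.6,interpolation=cv2.INTER_CUBIC))
cv2.imwrite("pics/tb.png",cv2.resize(a[200:345,95:275],None,fx=4,fy=4,interpolation=cv2.INTER_CUBIC))
```

```text
(no output)
```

View pics/sv.png

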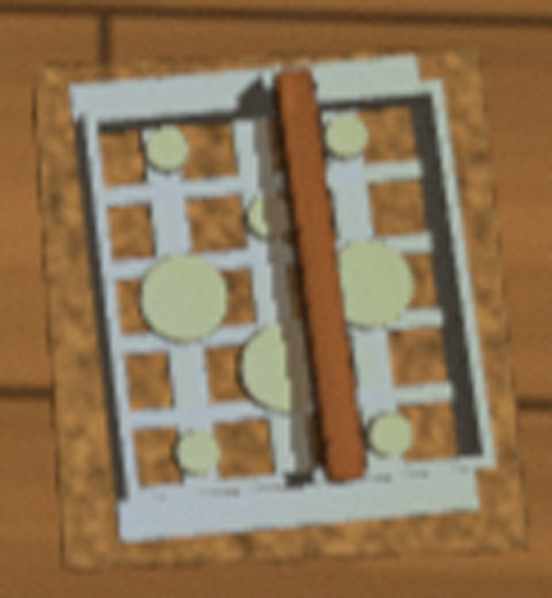

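View pics/tb.png

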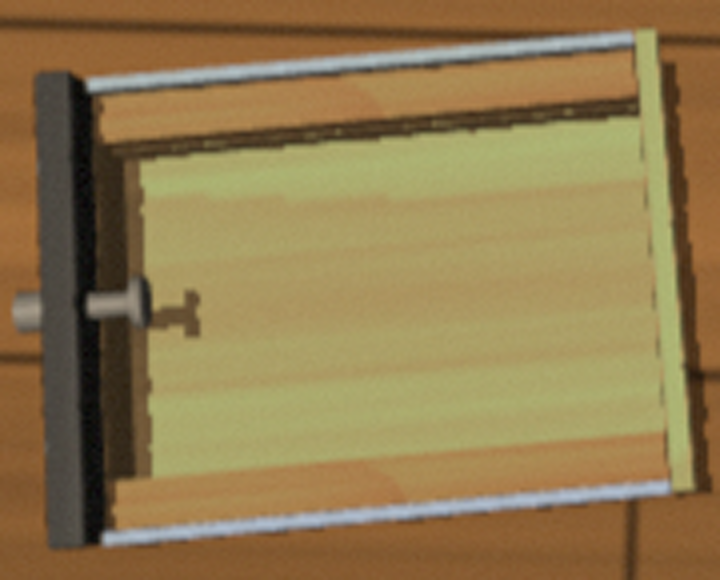

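The sieve crop shows all five small discs on the bars, one of them partly hidden at about (262,215), plus three large ones. The box crop shows the guide strips, the stop and the screw. Next I'll measure them by mask.

```bash
cat > h.py <<'E'
import numpy as np, cv2
from cell import robot
from scipy.spatial.transform import Rotation as R
def ray(name,uv,z):
    c=robot.get_calibration(name); E=np.array(c["extrinsics"]);K=np.array(c["mtx"])
    uv=np.atleast_2d(np.asarray(uv,float))
    d=np.c_[uv,np.ones(len(uv))]@np.linalg.inv(K).T@E[:3,:3]
    o=-E[:3,:3].T@E[:3,3]
    return o+d*((z-o[2])/d[:,2])[:,None]
E
python3 - <<'E'
from h import *
a=cv2.imread("pics/top0.png"); hsv=cv2.cvtColor(a,cv2.COLOR_BGR2HSV)
for p in [(400,270),(348,300),(190,219),(190,330),(108,280),(262,290),(390,228),(370,275),(345,300)]: print(p,hsv[p[1],p[0]])
def comp(m,roi):
    x0,y0,x1,y1=roi; mm=np.zeros_like(m); mm[y0:y1,x0:x1]=m[y0:y1,x0:x1]
    n,l,s,c=cv2.connectedComponentsWithStats(mm)
    k=1+np.argmax(s[1:,4]); print(s[k],c[k]); return np.argwhere(l==k)[:,::-1].astype(np.float32)
def rect(pts,z,name="top"):
    w=ray(name,pts,z)[:,:2].astype(np.float32)
    r=cv2.minAreaRect(w*1000); print(r, w.mean(0)); 
    mu=w.mean(0);v=np.linalg.svd(w-mu,full_matrices=False)[2][0]; print("axis deg",np.degrees(np.arctan2(v[1],v[0]))); return w
H,S,V=cv2.split(hsv)
bar=((H<12)&(S>140)&(V>60)).astype(np.uint8); print("bar"); rect(comp(bar,(380,215,420,325)),.114)
g=((S<70)&(V>130)).astype(np.uint8); 
print("strips");rect(comp(g,(116,200,258,240)),.074);rect(comp(g,(116,310,268,340)),.074)
st=((V<80)&(S<90)).astype(np.uint8); print("stop");rect(comp(st,(100,210,119,345)),.100)
print("sieve");rect(comp(g,(335,215,450,340)),.020)
E
```

```text
(400, 270) [ 13 173 147]
(348, 300) [ 16 154 159]
(190, 219) [ 18 132 172]
(190, 330) [ 11  73 130]
(108, 280) [17 45 79]
(262, 290) [ 34  92 181]
(390, 228) [ 13 176  94]
(370, 275) [ 41  46 183]
(345, 300) [ 16 150 170]
bar
[391 238   1   2   2] [391.  238.5]
((532.3392944335938, -185.58209228515625), (1.9509133100509644, 0.0), 179.1207275390625) [ 0.53233933 -0.1855821 ]
axis deg 179.12077
strips
[117 208 137  15 457] [184.65207877 214.68490153]
((577.2604370117188, 219.99644470214844), (6.879038333892822, 273.3516540527344), 6.510241985321045) [0.5770924  0.22092935]
axis deg -83.491425
[121 320 142  17 541] [191.10720887 327.74121996]
((354.71734619140625, 194.64407348632812), (7.511862754821777, 272.7867126464844), 6.494193077087402) [0.35473815 0.19577552]
axis deg -83.47545
stop
[ 104  218   15  119 1210] [111.57768595 273.05206612]
((448.96533203125, 350.3282470703125), (226.48663330078125, 27.208650588989258), 4.870141506195068) [0.4551154  0.34999722]
axis deg -174.12044
sieve
[ 345  222   93  106 4258] [388.97346172 277.42837013]
((474.4371337890625, -203.8535919189453), (207.3842315673828, 171.51199340820312), 6.493751049041748) [ 0.46624717 -0.1997858 ]
axis deg -172.21619
```

Run:
```python
from h import *
a=cv2.imread("pics/top0.png"); lab=cv2.cvtColor(a,cv2.COLOR_BGR2LAB).astype(int)
print(lab[270,394:408].tolist())
m=((lab[...,1]>=147)).astype(np.uint8)
mm=np.zeros_like(m);mm[222:320,386:412]=m[222:320,386:412]
n,l,s,c=cv2.connectedComponentsWithStats(mm);k=1+np.argmax(s[1:,4]);print(s[k],c[k])
pts=np.argwhere(l==k)[:,::-1].astype(np.float32)
w=ray("top",pts,.114)[:,:2].astype(np.float32);print(cv2.minAreaRect(w*1000))
mid=[(x:=pts[pts[:,1]==r][:,0]).mean() for r in range(232,312,10)];print(mid)
q=np.array([[277,72],[314,70],[328,480],[365,478]])/4.6+[330-.4,210-.4]
print(ray("top",q,.114),ray("top",q,.114).mean(0))
# flanges corners from crop at z=11mm top (6+5): 
f=np.array([[70,87],[415,56],[122,541],[477,508]])/4.6+[330-.4,210-.4]
print(ray("top",f,.011),ray("top",f,.011).mean(0))
# scene view grip bar check
o=robot.get_calibration("scene");P=np.array(o["mtx"])@np.array(o["extrinsics"])[:3]
```

```text
[[46, 133, 144], [38, 137, 141], [82, 144, 156], [101, 147, 161], [109, 147, 161], [108, 148, 162], [111, 148, 162], [109, 148, 163], [107, 150, 162], [111, 140, 153], [174, 119, 146], [186, 117, 145], [186, 118, 146], [184, 117, 147]]
[391 226  18  88 518] [399.50772201 269.68725869]
((474.27239990234375, -200.82794189453125), (167.1298065185547, 12.699238777160645), 6.97113037109375)
[np.float32(394.0), np.float32(396.0), np.float32(397.5), np.float32(398.5), np.float32(399.8), np.float32(401.5), np.float32(402.5), np.float32(403.5)]
[[ 0.55824665 -0.18368558  0.114     ]
 [ 0.5594876  -0.19931209  0.114     ]
 [ 0.38943329 -0.20201678  0.114     ]
 [ 0.3905844  -0.21717273  0.114     ]] [ 0.47443798 -0.20054679  0.114     ]
[[ 0.56790321 -0.10913296  0.011     ]
 [ 0.58643658 -0.26933221  0.011     ]
 [ 0.36270389 -0.13255581  0.011     ]
 [ 0.38081493 -0.29193994  0.011     ]] [ 0.47446466 -0.20074023  0.011     ]
```

Run:
```python
import cv2
a=cv2.imread("pics/scene0.png")
cv2.imwrite("pics/sv2.png",cv2.resize(a[210:330,100:245],None,fx=5,fy=5,interpolation=cv2.INTER_CUBIC))
```

```text
(no output)
```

View pics/sv2.png

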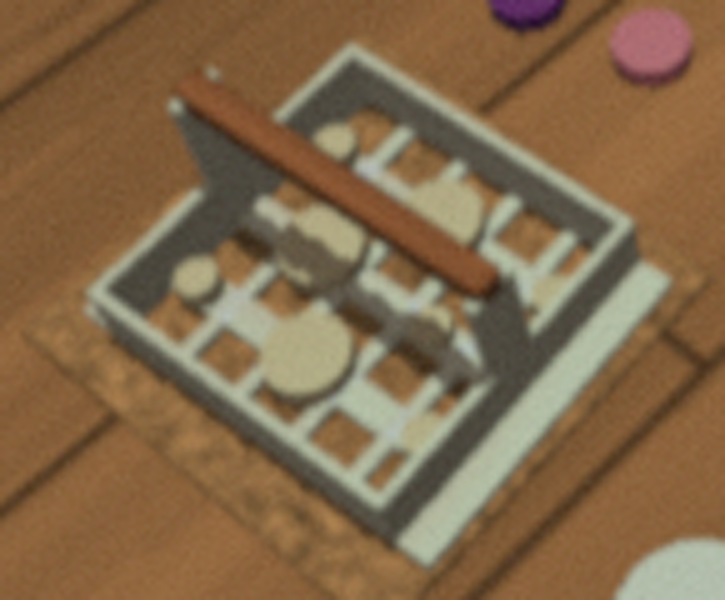

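```bash
cat >> h.py <<'E'
YAW=np.radians(6.5)
TX=np.array([np.cos(YAW),np.sin(YAW),0]);TY=np.array([-np.sin(YAW),np.cos(YAW),0])
TUB=np.array([.466,.2073,0])
def goal(s):
    y=np.array([0,0,-1.]);z=s*TY
    return np.c_[np.cross(y,z),y,z]
def delta(pos,s=1):
    o=robot.observe(); C=R.from_rotvec(o["eef_rot"]).as_matrix()
    print("clock",o["clock"],"pos",o["tool_pos"].round(4),"F",o["force"].round(2),"gap",round(o["finger_gap"],4))
    print("lin",(C.T@(np.array(pos)-o["tool_pos"])/.03).round(3),"dr",R.from_matrix(C.T@goal(s)).as_rotvec().round(4))
def tubxy(p):
    d=np.atleast_2d(p)-TUB; return np.c_[d@TX,d@TY]
E
python3 - <<'E'
from h import *
C=R.from_rotvec(robot.observe()["eef_rot"]).as_matrix();print(C.round(3))
delta([.4745,-.2007,.20],1);delta([.4745,-.2007,.20],-1)
for u in [(128,300),(150,300),(140,280),(140,325)]:
    print(tubxy(ray("top",[[u[0]/4+95-.4,u[1]/4+200-.4]],.080)))
print(tubxy(ray("top",[[80/4+95-.4,80/4+200-.4],[103/4+95-.4,545/4+199.6]],.1)))
print(tubxy(ray("top",[[640/4+94.6,30/4+199.6],[690/4+94.6,490/4+199.6],[656/4+94.6,490/4+199.6]],.08)))
E
```

```text
[[ 0.913 -0.001  0.409]
 [-0.409 -0.001  0.913]
 [-0.    -1.    -0.001]]
clock 0.15 pos [0.2449 0.5473 0.2525] F [-0.69  0.43  0.01] gap 0.0857
lin [ 17.172   1.775 -19.629] dr [ 1.400e-03 -5.343e-01 -5.000e-04]
clock 0.15 pos [0.2449 0.5473 0.2525] F [-0.69  0.43  0.01] gap 0.0857
lin [ 17.172   1.775 -19.629] dr [7.0000e-04 2.6073e+00 1.8000e-03]
[[0.00128921 0.11982417]]
[[0.0003272  0.10914207]]
[[0.01055224 0.11363231]]
[[-0.01142226  0.114453  ]]
[[ 0.10864957  0.13390195]
 [-0.11488082  0.13032979]]
[[ 0.11374382 -0.1403223 ]
 [-0.11451048 -0.14598934]
 [-0.11302518 -0.12966565]]
```

>>> {"fn": "jog_arm", "kwargs": {
  "deltas": [
    {"dr": [0,-0.1,0],"linear": [1.2,0,-1.4],"claw": 85},
    {"dr": [0,-0.2,0],"linear": [2.6,0,-3.0],"claw": 85},
    {"dr": [0,-0.3,0],"linear": [4.0,0,-4.6],"claw": 85},
    {"dr": [0,-0.4,0],"linear": [5.4,0,-6.2],"claw": 85},
    {"dr": [0,-0.5,0],"linear": [6.8,0,-7.8],"claw": 85},
    {"dr": [0,-0.534,0],"linear": [8.2,0,-9.4],"claw": 85},
    {"dr": [0,-0.534,0],"linear": [9.6,0,-11.0],"claw": 85},
    {"dr": [0,-0.534,0],"linear": [11.0,0,-12.6],"claw": 85},
    {"dr": [0,-0.534,0],"linear": [12.4,0,-14.2],"claw": 85},
    {"dr": [0,-0.534,0],"linear": [13.8,0,-15.8],"claw": 85},
    {"dr": [0,-0.534,0],"linear": [15.2,0,-17.4],"claw": 85},
    {"dr": [0,-0.534,0],"linear": [16.4,0,-18.8],"claw": 85}
  ],
  "squeeze": 60
}}

```text
clock: 1.65
tool_pos: [0.4623, -0.1649, 0.2532]
eef_rot: [-1.569, -0.089, 0.088]
force: [1.3, 0.6, -0.4]
finger_gap: 0.0849
```

```bash
python3 -c "
from h import *
delta([.4745,-.2007,.20])"
```

```text
clock 1.65 pos [ 0.4623 -0.1649  0.2532] F [ 1.35  0.63 -0.42] gap 0.0849
lin [ 0.269  1.774 -1.232] dr [-0.     -0.0007  0.0004]
```

>>> {"fn": "jog_arm", "kwargs": {
  "deltas": [
    {"dr": [0,0,0],"linear": [0.13,0.6,-0.6],"claw": 85},
    {"dr": [0,0,0],"linear": [0.25,1.3,-1.1],"claw": 85},
    {"dr": [0,0,0],"linear": [0.25,1.77,-1.1],"claw": 85},
    {"dr": [0,0,0],"linear": [0.25,1.77,-1.1],"claw": 85}
  ]
}}

```text
clock: 2.15
tool_pos: [0.4723, -0.1937, 0.1987]
eef_rot: [-1.567, -0.087, 0.091]
force: [0.3, 0.7, 0.1]
finger_gap: 0.0851
```

```bash
python3 -c "
from h import *
delta([.4745,-.2007,.109])
for n in ('wrist','top'): cv2.imwrite(f'pics/{n}1.png',robot.camera(n))"
```

```text
clock 2.15 pos [ 0.4723 -0.1937  0.1987] F [0.35 0.74 0.15] gap 0.0851
lin [ 0.053  2.989 -0.248] dr [-0.002  -0.0001 -0.0025]
```

View pics/wrist1.png

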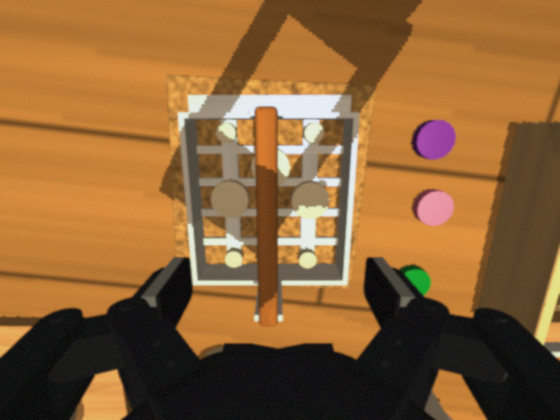

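The wrist view shows the bar upright at column 267, parallel to the tool's x and about 8 mm off in z. That agrees with the top view, so I'll descend and grip.

>>> {"fn": "jog_arm", "kwargs": {
  "deltas": [
    {"dr": [0,0,0],"linear": [0.05,0.0,-0.25],"claw": 85},
    {"dr": [0,0,0],"linear": [0.05,0.6,-0.25],"claw": 85},
    {"dr": [0,0,0],"linear": [0.05,1.2,-0.25],"claw": 85},
    {"dr": [0,0,0],"linear": [0.05,1.8,-0.25],"claw": 85},
    {"dr": [0,0,0],"linear": [0.05,2.4,-0.25],"claw": 85},
    {"dr": [0,0,0],"linear": [0.05,2.8,-0.25],"claw": 85},
    {"dr": [0,0,0],"linear": [0.05,2.97,-0.25],"claw": 85},
    {"dr": [0,0,0],"linear": [0.05,2.97,-0.25],"claw": 85},
    {"dr": [0,0,0],"linear": [0.05,2.97,-0.25],"claw": 60}
  ]
}}

```text
clock: 3.38
tool_pos: [0.4762, -0.2022, 0.1119]
eef_rot: [-1.57, -0.09, 0.088]
force: [0.6, 0.2, 0.4]
finger_gap: 0.0692
```

```bash
python3 -c "
from h import *
delta([.4745,-.2007,.109])
cv2.imwrite('pics/w2.png',robot.camera('wrist'))"
```

```text
clock 3.375 pos [ 0.4762 -0.2022  0.1119] F [0.63 0.22 0.36] gap 0.0692
lin [-0.051  0.096  0.057] dr [ 0.0008 -0.0002  0.0011]
```

View pics/w2.png

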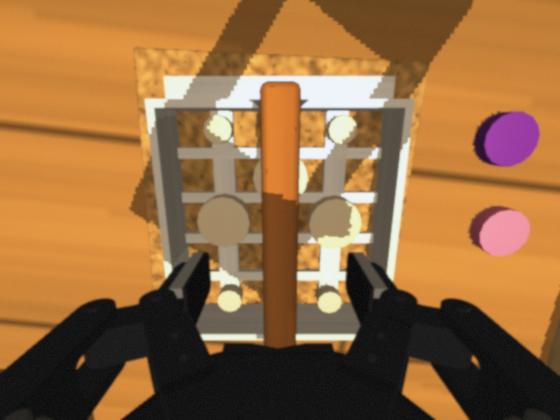

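The bar is at column 281 and the jaw midline at about 278.5, so I'll correct by about 1 mm and close.

>>> {"fn": "jog_arm", "kwargs": {
  "deltas": [
    {"dr": [0,0,0],"linear": [-0.03,0.1,0.05],"claw": 40},
    {"dr": [0,0,0],"linear": [-0.03,0.1,0.05],"claw": 26},
    {"dr": [0,0,0],"linear": [-0.03,0.1,0.05],"claw": 20},
    {"dr": [0,0,0],"linear": [-0.03,0.1,0.05],"claw": 10},
    {"dr": [0,0,0],"linear": [-0.03,0.1,0.05],"claw": 5},
    {"dr": [0,0,0],"linear": [-0.03,0.1,0.05],"claw": 5},
    {"dr": [0,0,0],"linear": [-0.03,0.1,0.05],"claw": 5}
  ],
  "squeeze": 70
}}

```text
clock: 4.3
tool_pos: [0.4748, -0.2008, 0.1084]
eef_rot: [-1.57, -0.089, 0.089]
force: [-1.1, -2.7, 2.7]
finger_gap: 0.0149
```

>>> {"fn": "jog_arm", "kwargs": {
  "deltas": [
    {"dr": [0,0,0],"linear": [0,-0.1,0],"claw": 5},
    {"dr": [0,0,0],"linear": [0,-0.3,0],"claw": 5},
    {"dr": [0,0,0],"linear": [0,-0.6,0],"claw": 5},
    {"dr": [0,0,0],"linear": [0,-1.0,0],"claw": 5},
    {"dr": [0,0,0],"linear": [0,-1.5,0],"claw": 5},
    {"dr": [0,0,0],"linear": [0,-2.0,0],"claw": 5},
    {"dr": [0,0,0],"linear": [0,-2.5,0],"claw": 5},
    {"dr": [0,0,0],"linear": [0,-3.0,0],"claw": 5},
    {"dr": [0,0,0],"linear": [0,-3.3,0],"claw": 5},
    {"dr": [0,0,0],"linear": [0,-3.45,0],"claw": 5},
    {"dr": [0,0,0],"linear": [0,-3.5,0],"claw": 5},
    {"dr": [0,0,0],"linear": [0,-3.5,0],"claw": 5}
  ]
}}

```text
clock: 5.8
tool_pos: [0.4744, -0.2004, 0.2126]
eef_rot: [-1.569, -0.088, 0.089]
force: [0.8, -0.2, -6.5]
finger_gap: 0.0151
```

```bash
python3 -c "
from h import *
o=[robot.observe()['force'] for _ in range(3)];print(o)
p=TUB+TY*-.015; p[2]=.2135; print(p);delta(p)
for n in ('wrist','scene'): cv2.imwrite(f'pics/{n}3.png',robot.camera(n))
print(robot.observe()['force'])"
```

```text
[array([ 0.76604316, -0.2086945 , -6.47743656]), array([ 0.76604316, -0.2086945 , -6.47743656]), array([ 0.76604316, -0.2086945 , -6.47743656])]
[0.46769805 0.19239642 0.2135    ]
clock 5.8 pos [ 0.4744 -0.2004  0.2126] F [ 0.77 -0.21 -6.48] gap 0.0151
lin [ 1.257 -0.024 13.036] dr [-0.0005 -0.0002 -0.0007]
[ 0.17759323  0.90745982 -7.42997359]
```

View pics/wrist3.png

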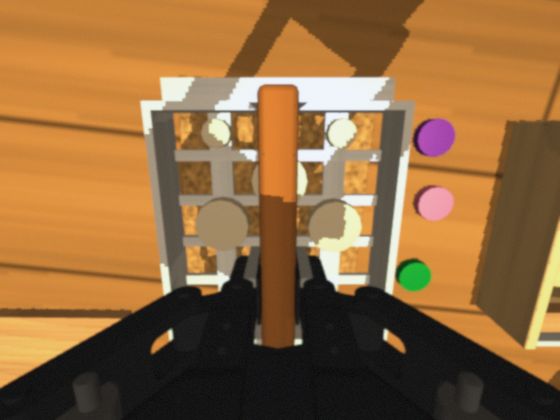

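View pics/scene3.png

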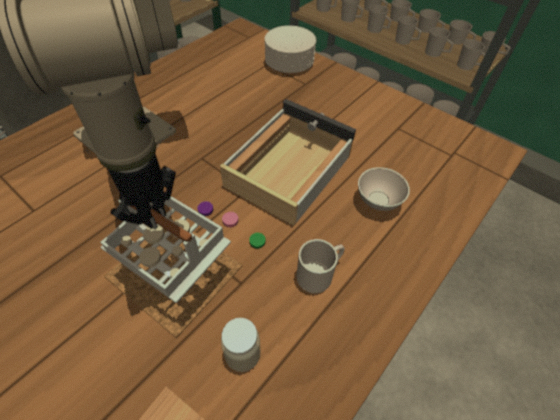

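>>> {"fn": "jog_arm", "kwargs": {
  "deltas": [
    {"dr": [0,0,0],"linear": [0.03,0,0.3],"claw": 5},
    {"dr": [0,0,0],"linear": [0.08,0,0.8],"claw": 5},
    {"dr": [0,0,0],"linear": [0.15,0,1.5],"claw": 5},
    {"dr": [0,0,0],"linear": [0.22,0,2.3],"claw": 5},
    {"dr": [0,0,0],"linear": [0.31,0,3.2],"claw": 5},
    {"dr": [0,0,0],"linear": [0.4,0,4.1],"claw": 5},
    {"dr": [0,0,0],"linear": [0.48,0,5.0],"claw": 5},
    {"dr": [0,0,0],"linear": [0.57,0,5.9],"claw": 5},
    {"dr": [0,0,0],"linear": [0.66,0,6.8],"claw": 5},
    {"dr": [0,0,0],"linear": [0.74,0,7.7],"claw": 5},
    {"dr": [0,0,0],"linear": [0.83,0,8.6],"claw": 5},
    {"dr": [0,0,0],"linear": [0.92,0,9.5],"claw": 5}
  ]
}}

```text
clock: 7.4
tool_pos: [0.4692, 0.0876, 0.2131]
eef_rot: [-1.569, -0.09, 0.089]
force: [0.4, -0.2, -6.7]
finger_gap: 0.0152
```

>>> {"fn": "jog_arm", "kwargs": {
  "deltas": [
    {"dr": [0,0,0],"linear": [0.09,0,0.9],"claw": 5},
    {"dr": [0,0,0],"linear": [0.17,0,1.7],"claw": 5},
    {"dr": [0,0,0],"linear": [0.24,0,2.4],"claw": 5},
    {"dr": [0,0,0],"linear": [0.29,0,2.9],"claw": 5},
    {"dr": [0,0,0],"linear": [0.32,0,3.3],"claw": 5},
    {"dr": [0,0,0],"linear": [0.34,0,3.5],"claw": 5},
    {"dr": [0,0,0],"linear": [0.34,0,3.5],"claw": 5},
    {"dr": [0,0,0],"linear": [0.34,0,3.5],"claw": 5}
  ]
}}

```text
clock: 8.4
tool_pos: [0.4682, 0.1907, 0.2131]
eef_rot: [-1.569, -0.088, 0.089]
force: [-1.0, 0.6, -6.8]
finger_gap: 0.0152
```

```bash
python3 -c "
from h import *
p=TUB+TY*-.015; p[2]=.1635; delta(p)
for n in ('wrist','scene','top'): cv2.imwrite(f'pics/{n}4.png',robot.camera(n))
a=cv2.imread('pics/scene4.png');cv2.imwrite('pics/scene4c.png',cv2.resize(a[70:240,200:380],None,fx=3.5,fy=3.5))
print(robot.observe()['force'])"
```

```text
clock 8.4 pos [0.4682 0.1907 0.2131] F [-1.02  0.57 -6.8 ] gap 0.0152
lin [-0.01   1.652  0.057] dr [ 0.0003 -0.0007 -0.0001]
[-0.64925157 -0.27678861 -7.11545374]
```

View pics/wrist4.png

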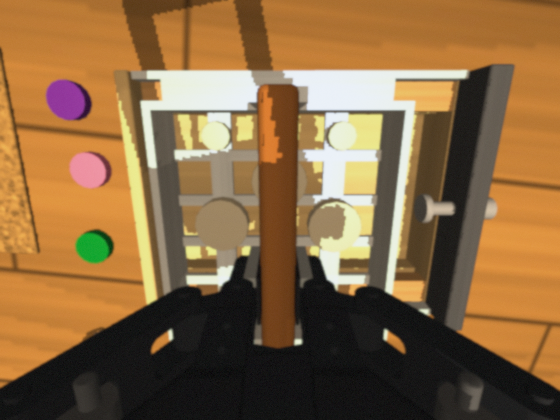

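View pics/scene4c.png

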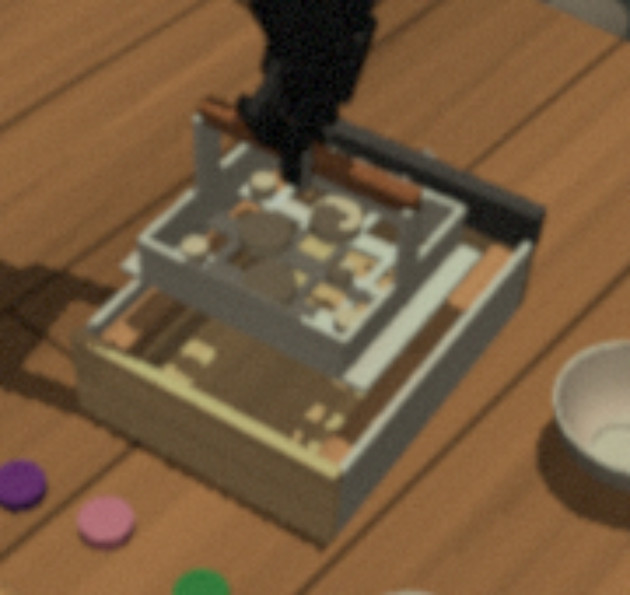

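View pics/top4.png

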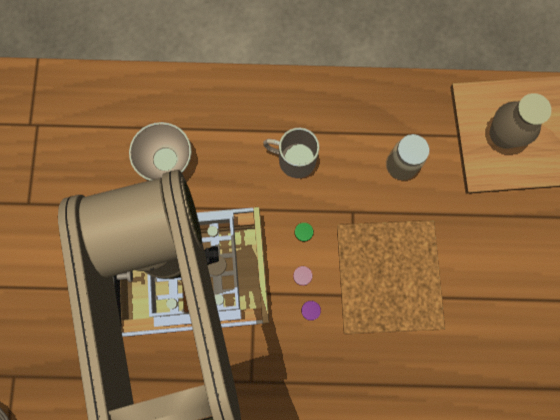

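The sieve hangs over the box with its discs still in place and the mat empty. I'll check the sideways fit in an enlarged top crop.

```bash
python3 -c "
import cv2
a=cv2.imread('pics/top4.png');cv2.imwrite('pics/top4c.png',cv2.resize(a[200:345,115:275],None,fx=4.1,fy=4.1,interpolation=cv2.INTER_CUBIC))"
```

```text
(no output)
```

View pics/top4c.png

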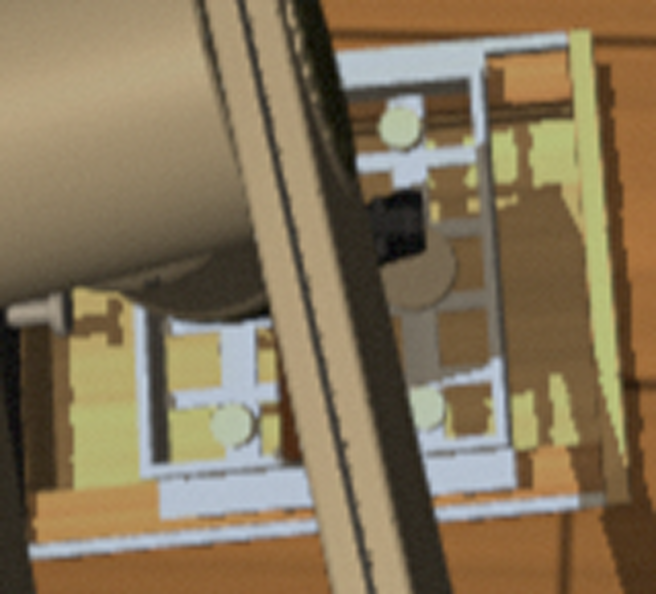

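```bash
python3 -c "
from h import *
f=np.array([[160,517],[310,504.5],[515,487]])/4.1+[114.6,199.6]
print(tubxy(ray('top',f,.116)))
f=np.array([[340,56],[480,45]])/4.1+[114.6,199.6]
print(tubxy(ray('top',f,.116)))
f=np.array([[140,470],[512,442]])/4.1+[114.6,199.6]
print(tubxy(ray('top',f,.151)))
print(tubxy(robot.observe()['tool_pos']))
"
```

```text
[[-0.10207753  0.06382972]
 [-0.10267145 -0.00405958]
 [-0.10330062 -0.09724301]]
[[ 0.10351938 -0.03026323]
 [ 0.1029729  -0.09636   ]]
[[-0.08157444  0.06388608]
 [-0.08421735 -0.09968266]]
[[ 0.00030262 -0.01667005]]
```

Lateral error is about 0.5 mm, well within the 5 mm play. Now I'll lower it gently.

>>> {"fn": "jog_arm", "kwargs": {
  "deltas": [
    {"dr": [0,0,0],"linear": [0,0.15,0],"claw": 5},
    {"dr": [0,0,0],"linear": [0,0.4,0],"claw": 5},
    {"dr": [0,0,0],"linear": [0,0.7,0],"claw": 5},
    {"dr": [0,0,0],"linear": [0,1.0,0],"claw": 5},
    {"dr": [0,0,0],"linear": [0,1.2,0],"claw": 5},
    {"dr": [0,0,0],"linear": [0,1.32,0],"claw": 5},
    {"dr": [0,0,0],"linear": [0,1.4,0],"claw": 5},
    {"dr": [0,0,0],"linear": [0,1.45,0],"claw": 5},
    {"dr": [0,0,0],"linear": [0,1.49,0],"claw": 5},
    {"dr": [0,0,0],"linear": [0,1.53,0],"claw": 5},
    {"dr": [0,0,0],"linear": [0,1.56,0],"claw": 5},
    {"dr": [0,0,0],"linear": [0,1.56,0],"claw": 5}
  ]
}}

```text
clock: 10.05
tool_pos: [0.468, 0.1912, 0.1662]
eef_rot: [-1.569, -0.089, 0.089]
force: [-0.2, 0.2, -7.6]
finger_gap: 0.0149
```

>>> {"fn": "jog_arm", "kwargs": {
  "deltas": [
    {"dr": [0,0,0],"linear": [0,0.03,0],"claw": 5},
    {"dr": [0,0,0],"linear": [0,0.06,0],"claw": 5},
    {"dr": [0,0,0],"linear": [0,0.09,0],"claw": 5},
    {"dr": [0,0,0],"linear": [0,0.12,0],"claw": 5},
    {"dr": [0,0,0],"linear": [0,0.12,0],"claw": 5}
  ]
}}

```text
clock: 10.68
tool_pos: [0.468, 0.1912, 0.1626]
eef_rot: [-1.569, -0.089, 0.089]
force: [-0.4, 0.1, -7.1]
finger_gap: 0.0148
```

>>> {"fn": "jog_arm", "kwargs": {
  "deltas": [
    {"dr": [0,0,0],"linear": [0,0.025,0],"claw": 5},
    {"dr": [0,0,0],"linear": [0,0.05,0],"claw": 5},
    {"dr": [0,0,0],"linear": [0,0.05,0],"claw": 5}
  ]
}}

```text
clock: 11.05
tool_pos: [0.4682, 0.1912, 0.1615]
eef_rot: [-1.569, -0.089, 0.089]
force: [-3.0, -1.2, -2.2]
finger_gap: 0.0153
```

>>> {"fn": "jog_arm", "kwargs": {
  "deltas": [
    {"dr": [0,0,0],"linear": [0,0.025,0],"claw": 5},
    {"dr": [0,0,0],"linear": [0,0.05,0],"claw": 5},
    {"dr": [0,0,0],"linear": [0,0.05,0],"claw": 5}
  ]
}}

```text
clock: 11.42
tool_pos: [0.4682, 0.1912, 0.1602]
eef_rot: [-1.569, -0.089, 0.089]
force: [-5.6, -2.5, 3.4]
finger_gap: 0.0148
```

>>> {"fn": "jog_arm", "kwargs": {
  "deltas": [
    {"dr": [0,0,0],"linear": [0,0,0.6],"claw": 5},
    {"dr": [0,0,0],"linear": [0,0,-0.6],"claw": 5},
    {"dr": [0,0,0],"linear": [0,0,0.6],"claw": 5},
    {"dr": [0,0,0],"linear": [0,0,-0.6],"claw": 5},
    {"dr": [0,0,0],"linear": [0,0,0.6],"claw": 5},
    {"dr": [0,0,0],"linear": [0,0,-0.6],"claw": 5},
    {"dr": [0,0,0],"linear": [0,0,0.6],"claw": 5},
    {"dr": [0,0,0],"linear": [0,0,-0.6],"claw": 5},
    {"dr": [0,0,0],"linear": [0,0,0],"claw": 5},
    {"dr": [0,0,0],"linear": [0,0,0],"claw": 5}
  ]
}}

```text
clock: 12.68
tool_pos: [0.4693, 0.1919, 0.1607]
eef_rot: [-1.568, -0.091, 0.087]
force: [2.5, 0.7, 1.6]
finger_gap: 0.0151
```

```bash
python3 -c "
from h import *
o=robot.observe();print(o['force'],tubxy(o['tool_pos']),o['tool_pos'][2])
for n in ('wrist','scene'): cv2.imwrite(f'pics/{n}5.png',robot.camera(n))
a=cv2.imread('pics/scene5.png');cv2.imwrite('pics/scene5c.png',cv2.resize(a[70:240,200:380],None,fx=3.5,fy=3.5))"
```

```text
[2.48101831 0.67190908 1.59907638] [[ 0.0015521  -0.01564642]] 0.16074547085172686
```

View pics/wrist5.png

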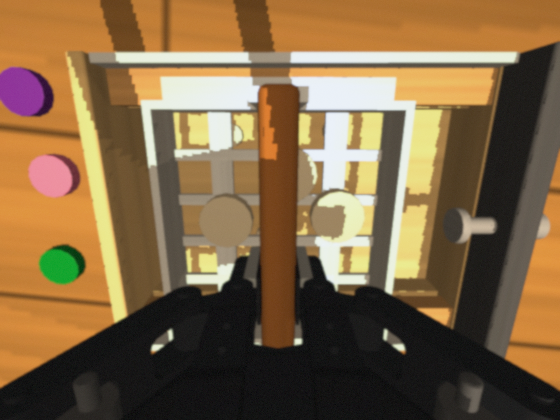

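View pics/scene5c.png

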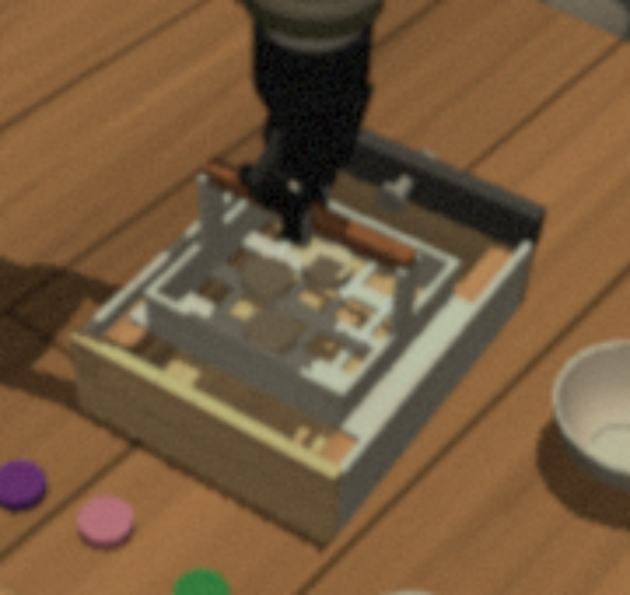

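The two far small discs at (217,135) and (342,135) have gone from their bars, and a sliver shows at (237,135) in a hole. I'll keep shaking.

>>> {"fn": "jog_arm", "kwargs": {
  "deltas": [
    {"dr": [0,0,0],"linear": [0,0,0.7],"claw": 5},
    {"dr": [0,0,0],"linear": [0,0,-0.7],"claw": 5},
    {"dr": [0,0,0],"linear": [0,0,0.7],"claw": 5},
    {"dr": [0,0,0],"linear": [0,0,-0.7],"claw": 5},
    {"dr": [0,0,0],"linear": [0,0,0.7],"claw": 5},
    {"dr": [0,0,0],"linear": [0,0,-0.7],"claw": 5},
    {"dr": [0,0,0],"linear": [0,0,0.7],"claw": 5},
    {"dr": [0,0,0],"linear": [0,0,-0.7],"claw": 5},
    {"dr": [0,0,0],"linear": [0,0,0.7],"claw": 5},
    {"dr": [0,0,0],"linear": [0,0,-0.7],"claw": 5},
    {"dr": [0,0,0],"linear": [0,0,0],"claw": 5},
    {"dr": [0,0,0],"linear": [0,0,0],"claw": 5}
  ]
}}

```text
clock: 14.28
tool_pos: [0.4686, 0.1915, 0.1603]
eef_rot: [-1.569, -0.09, 0.088]
force: [1.9, 0.4, 4.3]
finger_gap: 0.0146
```

```bash
python3 -c "
from h import *
o=robot.observe();print(o['force'],tubxy(o['tool_pos']),o['tool_pos'][2])
for n in ('wrist','scene','top'): cv2.imwrite(f'pics/{n}6.png',robot.camera(n))
a=cv2.imread('pics/scene6.png');b=cv2.imread('pics/wrist6.png')
c=cv2.imread('pics/top6.png')
cv2.imwrite('pics/c6.png',np.hstack([cv2.resize(b[70:310,140:430],(480,397),interpolation=cv2.INTER_CUBIC),cv2.resize(c[200:345,170:275],(288,397),interpolation=cv2.INTER_CUBIC)]))
cv2.imwrite('pics/scene6c.png',cv2.resize(a[100:215,220:360],None,fx=5,fy=5,interpolation=cv2.INTER_CUBIC))"
```

```text
[1.88651161 0.42805721 4.30960402] [[ 0.00081862 -0.01601098]] 0.16029300914841707
```

View pics/c6.png

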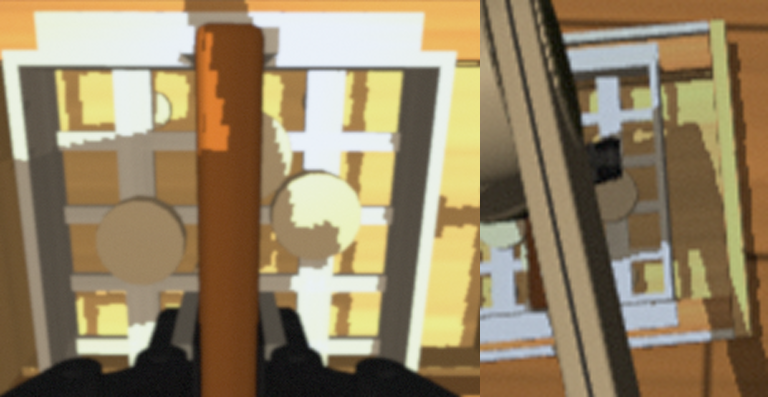

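View pics/scene6c.png

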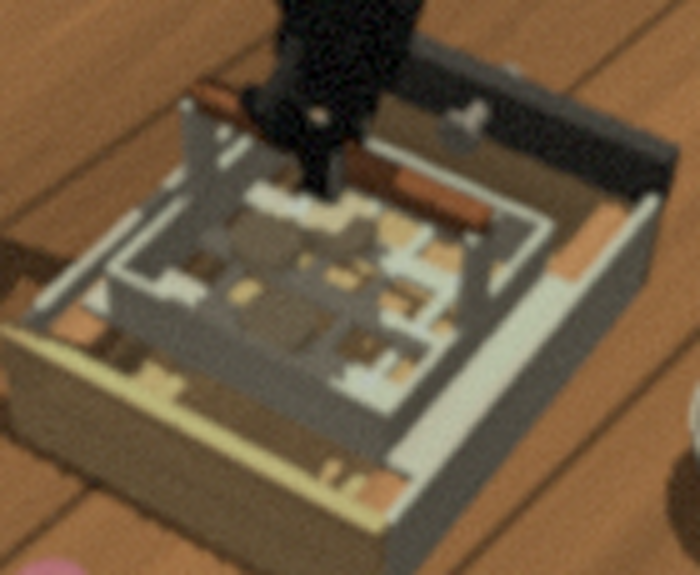

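All four corner discs have gone through, but the grip bar hides the middle bar where the fifth one was. I'll do one more bout of shaking, then check the middle bar.

>>> {"fn": "jog_arm", "kwargs": {
  "deltas": [
    {"dr": [0,0,0],"linear": [0,0,0.8],"claw": 5},
    {"dr": [0,0,0],"linear": [0,0,-0.8],"claw": 5},
    {"dr": [0,0,0],"linear": [0,0,0.8],"claw": 5},
    {"dr": [0,0,0],"linear": [0,0,-0.8],"claw": 5},
    {"dr": [0,0,0],"linear": [0,0,0.8],"claw": 5},
    {"dr": [0,0,0],"linear": [0,0,-0.8],"claw": 5},
    {"dr": [0,0,0],"linear": [0,0,0.8],"claw": 5},
    {"dr": [0,0,0],"linear": [0,0,-0.8],"claw": 5},
    {"dr": [0,0,0],"linear": [0,0,0.8],"claw": 5},
    {"dr": [0,0,0],"linear": [0,0,-0.8],"claw": 5},
    {"dr": [0,0,0],"linear": [0,0,0],"claw": 5},
    {"dr": [0,0,0],"linear": [0,0,0],"claw": 5}
  ]
}}

```text
clock: 15.92
tool_pos: [0.4684, 0.1913, 0.16]
eef_rot: [-1.569, -0.09, 0.089]
force: [1.8, 0.2, 5.6]
finger_gap: 0.0149
```

```bash
python3 -c "
from h import *
o=robot.observe();print(o['force'],tubxy(o['tool_pos']),o['tool_pos'][2])
for n in ('wrist','scene'): cv2.imwrite(f'pics/{n}7.png',robot.camera(n))
a=cv2.imread('pics/scene7.png');b=cv2.imread('pics/wrist7.png')
g=lambda i:cv2.LUT(i,(255*(np.arange(256)/255)**.6).astype(np.uint8))
cv2.imwrite('pics/c7.png',g(cv2.resize(b[70:310,140:430],(700,579),interpolation=cv2.INTER_CUBIC)))
cv2.imwrite('pics/scene7c.png',g(cv2.resize(a[115:200,235:340],None,fx=7,fy=7,interpolation=cv2.INTER_CUBIC)))
# expected location of middle bar in scene: project points
c=robot.get_calibration('scene');P=np.array(c['mtx'])@np.array(c['extrinsics'])[:3]
org=o['tool_pos']-[0,0,.1024]
for x in (-.06,-.03,0,.03,.06):
  q=P@np.r_[org+TX*x+[0,0,.005],1];print(x,((q[:2]/q[2])-[235,115])*7)
"
```

```text
[1.79882988 0.19587204 5.55148893] [[ 0.00053867 -0.01613387]] 0.1600305693849096
-0.06 [215.9769161  238.63861997]
-0.03 [279.81716926 270.27526163]
0 [344.90632724 302.53080989]
0.03 [411.28140051 335.42360564]
0.06 [478.98087645 368.97272167]
```

View pics/c7.png

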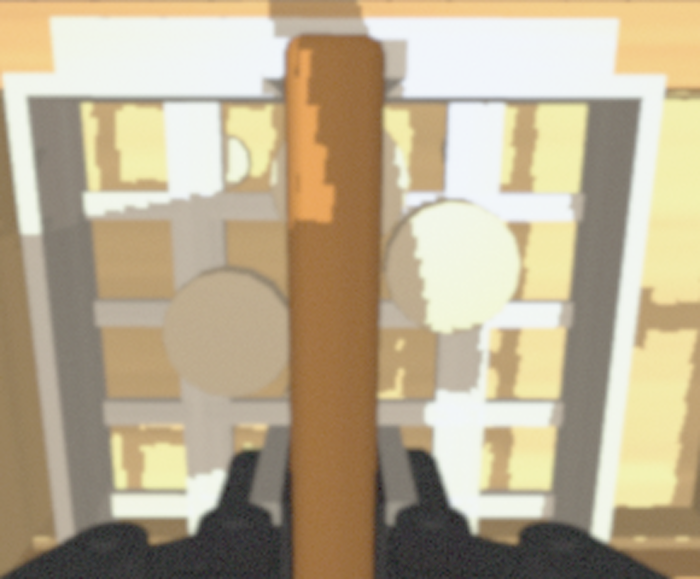

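View pics/scene7c.png

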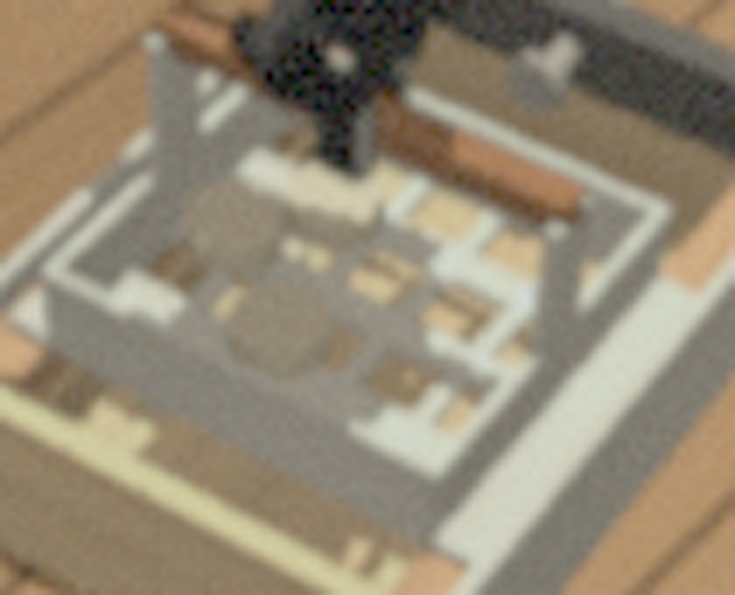

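The middle bar, running in the scene crop from (216,239) to (479,369), shows only its large disc at (235,220). The sliver at (237,160) in the wrist crop is too small to be at sieve height, so it lies in the box. Next I'll slide slowly towards the screw with the down-press eased. I expect contact near y = 28 mm, and the slide should also uncover more of the box floor.

>>> {"fn": "jog_arm", "kwargs": {
  "deltas": [
    {"dr": [0,0,0],"linear": [0,-0.02,0.05],"claw": 5},
    {"dr": [0,0,0],"linear": [0,-0.03,0.15],"claw": 5},
    {"dr": [0,0,0],"linear": [0,-0.03,0.26],"claw": 5},
    {"dr": [0,0,0],"linear": [0,-0.03,0.38],"claw": 5},
    {"dr": [0,0,0],"linear": [0,-0.03,0.5],"claw": 5},
    {"dr": [0,0,0],"linear": [0,-0.03,0.62],"claw": 5},
    {"dr": [0,0,0],"linear": [0,-0.03,0.72],"claw": 5},
    {"dr": [0,0,0],"linear": [0,-0.03,0.81],"claw": 5},
    {"dr": [0,0,0],"linear": [0,-0.03,0.89],"claw": 5},
    {"dr": [0,0,0],"linear": [0,-0.03,0.95],"claw": 5},
    {"dr": [0,0,0],"linear": [0,-0.03,1.0],"claw": 5},
    {"dr": [0,0,0],"linear": [0,-0.03,1.0],"claw": 5}
  ]
}}

```text
clock: 17.52
tool_pos: [0.4646, 0.2198, 0.1602]
eef_rot: [-1.571, -0.088, 0.089]
force: [0.6, -6.4, 4.3]
finger_gap: 0.0146
```

```bash
python3 -c "
from h import *
o=robot.observe();print(o['force'],o['force']@TY,tubxy(o['tool_pos']),o['tool_pos'][2])
for n in ('wrist','scene','top'): cv2.imwrite(f'pics/{n}8.png',robot.camera(n))
a=cv2.imread('pics/scene8.png');b=cv2.imread('pics/wrist8.png');c=cv2.imread('pics/top8.png')
g=lambda i:cv2.LUT(i,(255*(np.arange(256)/255)**.6).astype(np.uint8))
cv2.imwrite('pics/c8.png',g(cv2.resize(b[40:320,80:500],None,fx=1.9,fy=1.9,interpolation=cv2.INTER_CUBIC)))
cv2.imwrite('pics/scene8c.png',g(np.hstack([cv2.resize(a[105:215,225:345],(480,440),interpolation=cv2.INTER_CUBIC),cv2.resize(c[200:345,170:275],(318,440),interpolation=cv2.INTER_CUBIC)])))
"
```

```text
[ 0.57355429 -6.40599635  4.25960877] -6.429745872813238 [[-6.48879182e-06  1.26237484e-02]] 0.16021898421944808
```

View pics/c8.png

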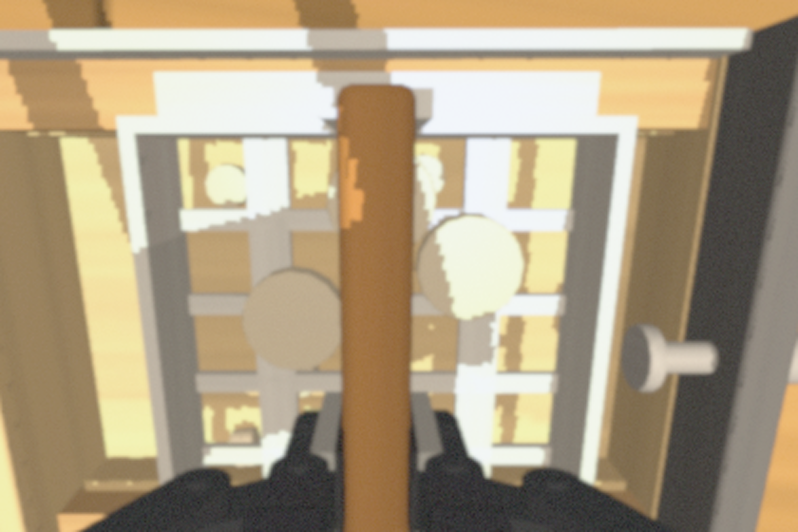

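View pics/scene8c.png

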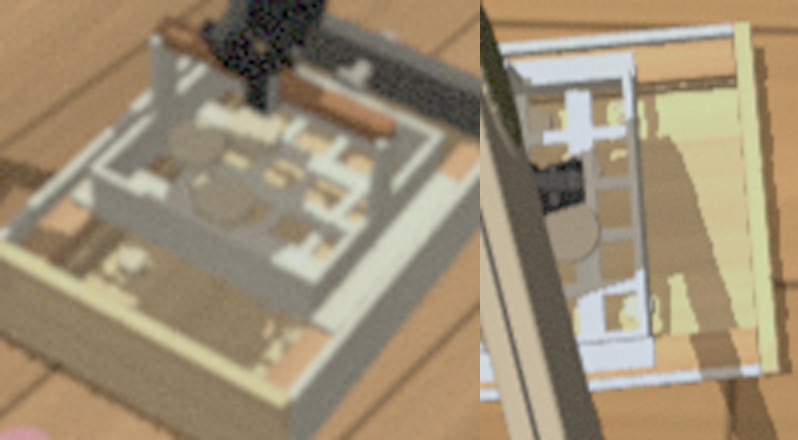

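```bash
python3 -c "
from h import *
c=cv2.imread('pics/top8.png')
g=lambda i:cv2.LUT(i,(255*(np.arange(256)/255)**.6).astype(np.uint8))
cv2.imwrite('pics/t8.png',g(cv2.resize(c[205:290,165:235],None,fx=7,fy=7,interpolation=cv2.INTER_CUBIC)))
K=robot.get_calibration('top');P=np.array(K['mtx'])@np.array(K['extrinsics'])[:3]
org=robot.observe()['tool_pos']-[0,0,.1024]
for x in (-.08,0,.02,.04,.06,.08):
  for y in (-.042,-.008,.008):
    q=P@np.r_[org+TX*x+TY*y+[0,0,.005],1];print(x,y,(((q[:2]/q[2])-[165,205])*7).round())
"
```

```text
-0.08 -0.042 [292. 734.]
-0.08 -0.008 [170. 745.]
-0.08 0.008 [113. 750.]
0 -0.042 [274. 450.]
0 -0.008 [154. 461.]
0 0.008 [ 98. 466.]
0.02 -0.042 [269. 380.]
0.02 -0.008 [150. 391.]
0.02 0.008 [ 94. 396.]
0.04 -0.042 [265. 311.]
0.04 -0.008 [146. 322.]
0.04 0.008 [ 90. 327.]
0.06 -0.042 [260. 242.]
0.06 -0.008 [142. 253.]
0.06 0.008 [ 86. 258.]
0.08 -0.042 [256. 174.]
0.08 -0.008 [138. 185.]
0.08 0.008 [ 83. 189.]
```

View pics/t8.png

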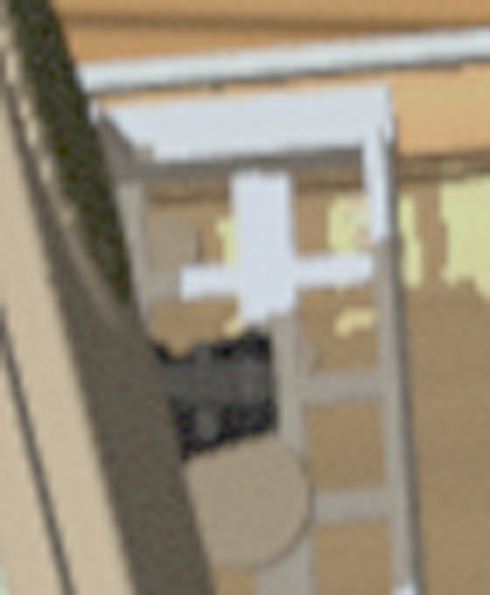

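The pieces lit or cut off by the sieve's bars are discs lying in the box: (175,240), (355,215) and (305,350) in this crop, and (227,183) and its neighbours in the wrist crop. Now I'll ease off the vertical load and creep forward.

>>> {"fn": "jog_arm", "kwargs": {
  "deltas": [
    {"dr": [0,0,0],"linear": [0,-0.02,0.03],"claw": 5},
    {"dr": [0,0,0],"linear": [0,-0.04,0.06],"claw": 5},
    {"dr": [0,0,0],"linear": [0,-0.05,0.09],"claw": 5},
    {"dr": [0,0,0],"linear": [0,-0.05,0.12],"claw": 5},
    {"dr": [0,0,0],"linear": [0,-0.05,0.15],"claw": 5},
    {"dr": [0,0,0],"linear": [0,-0.05,0.18],"claw": 5},
    {"dr": [0,0,0],"linear": [0,-0.05,0.21],"claw": 5},
    {"dr": [0,0,0],"linear": [0,-0.05,0.24],"claw": 5}
  ]
}}

```text
clock: 18.68
tool_pos: [0.4637, 0.2283, 0.1619]
eef_rot: [-1.569, -0.089, 0.089]
force: [-0.1, -2.4, -3.3]
finger_gap: 0.0149
```

```bash
cat > s.py <<'E'
from h import *
o=robot.observe();print(o['clock'],o['force'].round(2),'Fy',round(o['force']@TY,2),tubxy(o['tool_pos']).round(4),o['tool_pos'][2].round(4),o['eef_rot'].round(4))
E
python3 s.py
```

```text
18.675 [-0.12 -2.39 -3.29] Fy -2.36 [[0.0001 0.0211]] 0.1619 [-1.569  -0.0887  0.0893]
```

>>> {"fn": "jog_arm", "kwargs": {
  "deltas": [
    {"dr": [0,0,0],"linear": [0,0,0.02],"claw": 5},
    {"dr": [0,0,0],"linear": [0,0,0.04],"claw": 5},
    {"dr": [0,0,0],"linear": [0,0,0.06],"claw": 5},
    {"dr": [0,0,0],"linear": [0,0,0.08],"claw": 5},
    {"dr": [0,0,0],"linear": [0,0,0.1],"claw": 5}
  ]
}}

```text
clock: 19.3
tool_pos: [0.4636, 0.2312, 0.1621]
eef_rot: [-1.569, -0.089, 0.089]
force: [0.1, -2.3, -2.8]
finger_gap: 0.0148
```

>>> {"fn": "jog_arm", "kwargs": {
  "deltas": [
    {"dr": [0,0,0],"linear": [0,0,0.015],"claw": 5},
    {"dr": [0,0,0],"linear": [0,0,0.03],"claw": 5},
    {"dr": [0,0,0],"linear": [0,0,0.045],"claw": 5}
  ]
}}

```text
clock: 19.68
tool_pos: [0.4634, 0.2325, 0.1621]
eef_rot: [-1.569, -0.089, 0.089]
force: [0.8, -2.3, -2.8]
finger_gap: 0.0149
```

>>> {"fn": "jog_arm", "kwargs": {
  "deltas": [
    {"dr": [0,0,0],"linear": [0,0,0.015],"claw": 5},
    {"dr": [0,0,0],"linear": [0,0,0.03],"claw": 5}
  ]
}}

```text
clock: 19.92
tool_pos: [0.4633, 0.2334, 0.1621]
eef_rot: [-1.569, -0.089, 0.089]
force: [-0.2, -1.6, -2.3]
finger_gap: 0.015
```

>>> {"fn": "jog_arm", "kwargs": {
  "deltas": [
    {"dr": [0,0,0],"linear": [0,0,0.015],"claw": 5},
    {"dr": [0,0,0],"linear": [0,0,0.03],"claw": 5}
  ]
}}

```text
clock: 20.18
tool_pos: [0.4632, 0.2343, 0.1621]
eef_rot: [-1.569, -0.089, 0.089]
force: [0.2, -2.0, -3.6]
finger_gap: 0.0148
```

>>> {"fn": "jog_arm", "kwargs": {
  "deltas": [
    {"dr": [0,0,0],"linear": [0,0,0.015],"claw": 5},
    {"dr": [0,0,0],"linear": [0,0,0.03],"claw": 5}
  ]
}}

```text
clock: 20.42
tool_pos: [0.4631, 0.2352, 0.1621]
eef_rot: [-1.569, -0.089, 0.089]
force: [0.5, -2.9, -3.2]
finger_gap: 0.015
```

>>> {"fn": "jog_arm", "kwargs": {
  "deltas": [
    {"dr": [0,0,0],"linear": [0,0,0.012],"claw": 5},
    {"dr": [0,0,0],"linear": [0,0,0.024],"claw": 5}
  ]
}}

```text
clock: 20.68
tool_pos: [0.463, 0.2359, 0.1621]
eef_rot: [-1.569, -0.089, 0.089]
force: [0.0, -2.6, -2.8]
finger_gap: 0.0151
```

>>> {"fn": "jog_arm", "kwargs": {
  "deltas": [
    {"dr": [0,0,0],"linear": [0,0,0.012],"claw": 5},
    {"dr": [0,0,0],"linear": [0,0,0.024],"claw": 5}
  ]
}}

```text
clock: 20.92
tool_pos: [0.463, 0.2366, 0.1621]
eef_rot: [-1.569, -0.089, 0.089]
force: [0.3, -1.9, -3.7]
finger_gap: 0.0149
```

>>> {"fn": "jog_arm", "kwargs": {
  "deltas": [
    {"dr": [0,0,0],"linear": [0,0,0.012],"claw": 5},
    {"dr": [0,0,0],"linear": [0,0,0.024],"claw": 5}
  ]
}}

```text
clock: 21.18
tool_pos: [0.4629, 0.2373, 0.1621]
eef_rot: [-1.569, -0.089, 0.089]
force: [0.5, -1.0, -2.4]
finger_gap: 0.0148
```

>>> {"fn": "jog_arm", "kwargs": {
  "deltas": [
    {"dr": [0,0,0],"linear": [0,0,0.012],"claw": 5},
    {"dr": [0,0,0],"linear": [0,0,0.024],"claw": 5}
  ]
}}

```text
clock: 21.42
tool_pos: [0.4628, 0.2377, 0.1622]
eef_rot: [-1.57, -0.089, 0.089]
force: [-0.2, -5.7, -1.0]
finger_gap: 0.0147
```

>>> {"fn": "jog_arm", "kwargs": {
  "deltas": [
    {"dr": [0,0,0],"linear": [0,0,0.012],"claw": 5},
    {"dr": [0,0,0],"linear": [0,0,0.024],"claw": 5}
  ]
}}

```text
clock: 21.68
tool_pos: [0.4629, 0.2379, 0.1623]
eef_rot: [-1.571, -0.089, 0.089]
force: [0.1, -8.1, 0.5]
finger_gap: 0.0146
```

>>> {"fn": "jog_arm", "kwargs": {
  "deltas": [
    {"dr": [0,0,0],"linear": [0,0,0.012],"claw": 5},
    {"dr": [0,0,0],"linear": [0,0,0.024],"claw": 5}
  ]
}}

```text
clock: 21.92
tool_pos: [0.4629, 0.2381, 0.1625]
eef_rot: [-1.572, -0.089, 0.089]
force: [-1.4, -11.6, 2.2]
finger_gap: 0.0148
```

```bash
python3 s.py; python3 -c "
from h import *
b=robot.camera('wrist');cv2.imwrite('pics/w9.png',cv2.resize(b[40:320,260:520],None,fx=2.2,fy=2.2,interpolation=cv2.INTER_CUBIC))"
```

```text
21.925 [ -1.37 -11.59   2.21] Fy -11.36 [[0.0004 0.0309]] 0.1625 [-1.5717 -0.0887  0.0885]
```

View pics/w9.png

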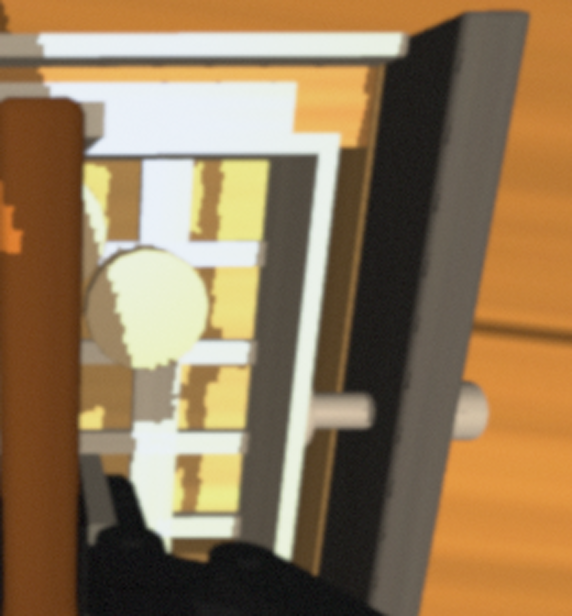

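Contact: the force rises at y ≈ 30.6 mm and the screw head meets the wall. I'll ease off slightly and hold.

>>> {"fn": "jog_arm", "kwargs": {
  "deltas": [
    {"dr": [0,0,0],"linear": [0,0,-0.02],"claw": 5},
    {"dr": [0,0,0],"linear": [0,0,-0.02],"claw": 5},
    {"dr": [0,0,0],"linear": [0,0,-0.02],"claw": 5},
    {"dr": [0,0,0],"linear": [0,0,-0.02],"claw": 5}
  ]
}}

```text
clock: 22.48
tool_pos: [0.4629, 0.2379, 0.1624]
eef_rot: [-1.571, -0.089, 0.089]
force: [-0.4, -8.1, -0.0]
finger_gap: 0.0148
```

>>> {"fn": "jog_arm", "kwargs": {
  "deltas": [
    {"dr": [0,0,0],"linear": [0,0,0],"claw": 5},
    {"dr": [0,0,0],"linear": [0,0,0],"claw": 5},
    {"dr": [0,0,0],"linear": [0,0,0],"claw": 5},
    {"dr": [0,0,0],"linear": [0,0,0],"claw": 5},
    {"dr": [0,0,0],"linear": [0,0,0],"claw": 5},
    {"dr": [0,0,0],"linear": [0,0,0],"claw": 5}
  ]
}}

```text
clock: 23.22
tool_pos: [0.4629, 0.2379, 0.1624]
eef_rot: [-1.571, -0.089, 0.089]
force: [-0.7, -7.7, -0.5]
finger_gap: 0.015
```

>>> {"fn": "jog_arm", "kwargs": {
  "deltas": [
    {"dr": [0,0,0],"linear": [0,0,-0.012],"claw": 5},
    {"dr": [0,0,0],"linear": [0,0,-0.012],"claw": 5},
    {"dr": [0,0,0],"linear": [0,0,-0.012],"claw": 19},
    {"dr": [0,0,0],"linear": [0,0,-0.012],"claw": 22},
    {"dr": [0,0,0],"linear": [0,0,-0.012],"claw": 26},
    {"dr": [0,0,0],"linear": [0,0,-0.012],"claw": 32},
    {"dr": [0,0,0],"linear": [0,0,-0.012],"claw": 40},
    {"dr": [0,0,0],"linear": [0,0,-0.012],"claw": 50},
    {"dr": [0,0,0],"linear": [0,0,-0.012],"claw": 50}
  ],
  "squeeze": 20
}}

```text
clock: 24.35
tool_pos: [0.4627, 0.2385, 0.162]
eef_rot: [-1.569, -0.089, 0.089]
force: [1.0, 0.5, -0.5]
finger_gap: 0.05
```

```bash
python3 s.py; python3 -c "
from h import *
b=robot.camera('wrist');cv2.imwrite('pics/w10.png',b)"
```

```text
24.35 [ 1.    0.49 -0.53] Fy 0.37 [[0.0003 0.0314]] 0.162 [-1.569  -0.0888  0.0889]
```

View pics/w10.png

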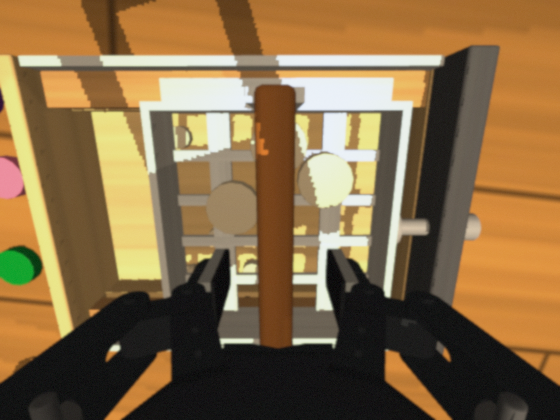

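Released, with the fingers clear on both sides. I'll lift straight up, then move clear to inspect.

>>> {"fn": "jog_arm", "kwargs": {
  "deltas": [
    {"dr": [0,0,0],"linear": [0,-0.3,0],"claw": 50},
    {"dr": [0,0,0],"linear": [0,-0.9,0],"claw": 50},
    {"dr": [0,0,0],"linear": [0,-1.7,0],"claw": 50},
    {"dr": [0,0,0],"linear": [0,-2.6,0],"claw": 50},
    {"dr": [0,0,0],"linear": [0,-3.5,0],"claw": 50},
    {"dr": [0,0,0],"linear": [0,-3.5,-1.5],"claw": 50},
    {"dr": [0,0,0],"linear": [0,-3.5,-3.2],"claw": 50},
    {"dr": [0,0,0],"linear": [0,-3.5,-5.0],"claw": 50},
    {"dr": [0,0,0],"linear": [0,-3.5,-6.7],"claw": 50},
    {"dr": [0,0,0],"linear": [0,-3.5,-8.4],"claw": 50},
    {"dr": [0,0,0],"linear": [0,-3.5,-9.5],"claw": 50},
    {"dr": [0,0,0],"linear": [0,-3.5,-9.5],"claw": 50}
  ]
}}

```text
clock: 25.9
tool_pos: [0.4953, -0.0468, 0.2687]
eef_rot: [-1.57, -0.087, 0.085]
force: [-0.1, 0.2, -1.1]
finger_gap: 0.05
```

```bash
python3 s.py; python3 -c "
from h import *
g=lambda i:cv2.LUT(i,(255*(np.arange(256)/255)**.6).astype(np.uint8))
a=robot.camera('scene');c=robot.camera('top')
cv2.imwrite('pics/scene11.png',a);cv2.imwrite('pics/top11.png',c)
cv2.imwrite('pics/t11.png',g(cv2.resize(c[200:345,95:275],None,fx=4,fy=4,interpolation=cv2.INTER_CUBIC)))
cv2.imwrite('pics/s11.png',g(cv2.resize(a[95:220,220:365],None,fx=4.7,fy=4.7,interpolation=cv2.INTER_CUBIC)))"
```

```text
25.9 [-0.15  0.18 -1.07] Fy 0.2 [[ 0.0003 -0.2558]] 0.2687 [-1.5699 -0.0875  0.0849]
```

View pics/t11.png

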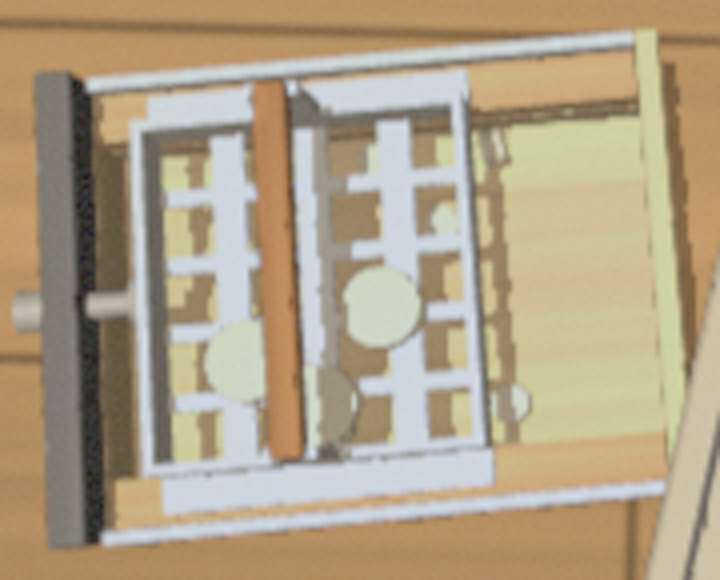

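View pics/s11.png

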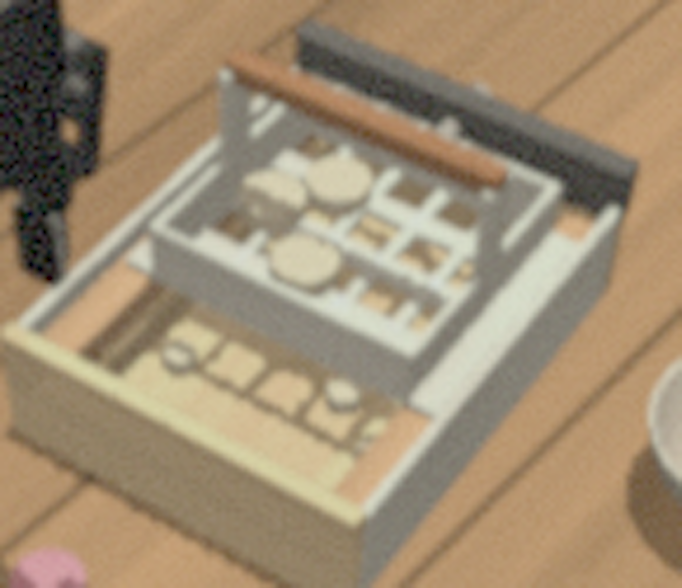

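The sieve holds only three large discs and rests against the screw, and small ones show in the box. One more wrist look will cover the strip that the bar hides.

>>> {"fn": "jog_arm", "kwargs": {
  "deltas": [
    {"dr": [0,0,0],"linear": [0,-1,1.5],"claw": 50},
    {"dr": [0,0,0],"linear": [0,-1,3.0],"claw": 50},
    {"dr": [0,0,0],"linear": [0,-1,4.5],"claw": 50},
    {"dr": [0,0,0],"linear": [0,-1,6.0],"claw": 50},
    {"dr": [0,0,0],"linear": [0,-1,7.0],"claw": 50},
    {"dr": [0,0,0],"linear": [0,-1,7.0],"claw": 50},
    {"dr": [0,0,0],"linear": [0,-1,7.0],"claw": 50}
  ]
}}

```text
clock: 26.88
tool_pos: [0.4709, 0.1644, 0.2974]
eef_rot: [-1.569, -0.09, 0.09]
force: [-0.5, -0.1, -0.4]
finger_gap: 0.0501
```

```bash
python3 s.py; python3 -c "
from h import *
g=lambda i:cv2.LUT(i,(255*(np.arange(256)/255)**.6).astype(np.uint8))
a=robot.camera('wrist');cv2.imwrite('pics/w12.png',a)
cv2.imwrite('pics/w12c.png',g(cv2.resize(a[60:330,160:480],None,fx=2.2,fy=2.2,interpolation=cv2.INTER_CUBIC)))"
```

```text
26.875 [-0.53 -0.08 -0.42] Fy -0.02 [[ 0.0001 -0.0432]] 0.2974 [-1.5692 -0.0904  0.0899]
```

View pics/w12c.png

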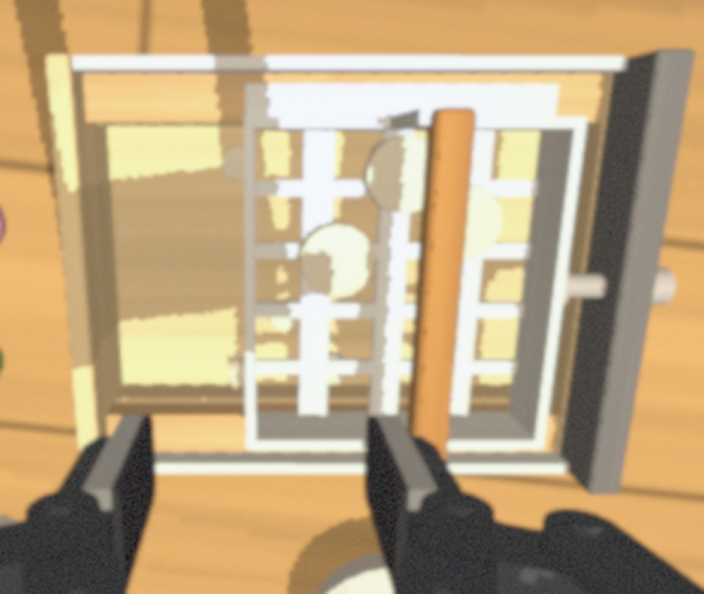

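All three floor bars are clear, with only the three large discs left in the sieve. Small ones show in the box at (237,163), (283,320) and (235,370). Handing in.

```bash
python3 -c "
from cell import robot
print(robot.hand_in())"
```

```text
the job is handed in; nothing more can be done
None
```

The job is done and handed in at about 27 s of the 70 s allowed. I lifted the sieve by its bar, set it gently on the runners and shook it in three bouts of about ±18 to ±24 mm. I then crept it onto the buffer screw, with contact near y = 31 mm of the box. I pressed there for over a second, eased off, let go and moved clear.

- **Press force:** The wrist read about 8 N along the runners during the hold. It peaked briefly at 11.4 N just before that. About 2 N of each reading is runner friction, so I put the force on the stop at about 6 N held and 9 N peak. The screw force itself was not measured directly.
- **Sieve:** The last top, scene and wrist views show all three floor bars clear, only the three large spacers in the sieve, and its wall against the screw head.
- **Small spacers:** In the last pictures I could pick out only three of the five in the box. In earlier views I saw others through the sieve's holes, lying on the box floor. I never saw all five in one picture, but none are visible in the sieve or on the table.
- **Stop position:** The pictures had put the contact at y = 28 mm, so the felt contact was about 3 mm further on. That is about the calibration error.
- **Rest of the scene:** I did not touch the mug, bowl, jar or the coloured look-alikes.

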